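# Set out the parts for the next lamp

## Task

Set out the four loose white parts for the next lamp: stand the terminal block, the square cover, the ring-shaped bushing and the small round starter each on the dark pad whose printed outline has its shape and size. Each must stand upright (the same side up as now) and centred in its outline, the block lying along the long way of its outline and the cover squared up with its own. Let go of all four and leave them at rest.

Things in the scene. Friction and masses are not known exactly. Their poses are not given: they have to be found in the camera images.
- terminal_mid (a point): Terminal block: oblong white plastic block with two rows of dark screws on its top, 76 mm long (x) x 26 mm wide (y) x 26 mm high, lying flat with its screws up; the top 6 mm is a step 72 x 18 mm, so grip the lower 20 mm across the 26 mm width. Loose, about 60 g. Point: its centre, 13 mm above its underside; z up.
- cover_mid (a point): Square cover: white plastic block 46 x 46 mm (x, y), 26 mm high, with a grey square and four small screws on its top. Loose, about 70 g. Point: its centre, 13 mm above its underside; z up.
- bushing_mid (a point): Bushing: white plastic ring, 56 mm outside diameter, 32 mm hole, 26 mm high, lying flat. Grip it across the outside. Loose, about 50 g. Point: its centre (in the hole), 13 mm above its underside; z is the ring's axis, up.
- starter_mid (a point): Starter: small white plastic cylinder standing upright, 26 mm diameter, 40 mm high, the top 4 mm narrower (20 mm), with two small dark contacts on top. Loose, about 30 g. Point: its centre, 20 mm above its underside; z is its axis, up.
- pad_oblong_top (a point): Thin dark rubber pad, 106 (x) x 96 mm (y) and 3 mm thick, fixed to the table; printed on it, in white line 4 mm wide, is an oblong 90 x 40 mm inside the line. Point: the centre of the outline, on the pad's top face (3 mm above the table); x, y along the pad's sides, z up. It matches the terminal block. The long side of the outline is along x.
- pad_square_top (a point): Thin dark rubber pad, 106 (x) x 96 mm (y) and 3 mm thick, fixed to the table; printed on it, in white line 4 mm wide, is a square 60 x 60 mm inside the line. Point: the centre of the outline, on the pad's top face (3 mm above the table); x, y along the pad's sides, z up. It matches the square cover. The outline's sides are along x and y.
- pad_large_top (a point): Thin dark rubber pad, 106 (x) x 96 mm (y) and 3 mm thick, fixed to the table; printed on it, in white line 4 mm wide, is a large circle 70 mm across inside the line. Point: the centre of the outline, on the pad's top face (3 mm above the table); x, y along the pad's sides, z up. It matches the bushing.
- pad_small_top (a point): Thin dark rubber pad, 106 (x) x 96 mm (y) and 3 mm thick, fixed to the table; printed on it, in white line 4 mm wide, is a small circle 40 mm across inside the line. Point: the centre of the outline, on the pad's top face (3 mm above the table); x, y along the pad's sides, z up. It matches the starter.
Not all that is in view belongs to the job. Leave any orange look-alike of the part that bears pad_oblong_top alone. What is shaped like the part that bears pad_square_top but turquoise is not meant.

How it is judged:
At the end, for the whole second after the job is handed in: Each of the four parts stands on the pad with its own outline: centre within 10 mm of the outline's, underside on the pad (4 mm), upright within 0.12 rad, block and cover turned within 0.3 rad of the outline (block either way round, cover any quarter turn), all at rest (horizontal distance between terminal_mid and pad_oblong_top below 0.01 m and z of terminal_mid in the frame of pad_oblong_top between 0.009 and 0.017 m and angle between each of terminal_mid, cover_mid, bushing_mid, starter_mid's own z axis and vertical below 0.12 rad and linear speed of each of terminal, cover, bushing, starter below 0.02 m/s and horizontal distance between cover_mid and pad_square_top below 0.01 m and z of cover_mid in the frame of pad_square_top between 0.009 and 0.017 m and horizontal distance between bushing_mid and pad_large_top below 0.01 m and z of bushing_mid in the frame of pad_large_top between 0.009 and 0.017 m and horizontal distance between starter_mid and pad_small_top below 0.01 m and z of starter_mid in the frame of pad_small_top between 0.016 and 0.024 m and angle between the x axis of terminal_mid and the x axis of pad_oblong_top, either way round below 0.3 rad and (angle between the x axis of cover_mid and the x axis of pad_square_top, either way round below 0.3 rad or angle between the x axis of cover_mid and the y axis of pad_square_top, either way round below 0.3 rad)); the robot touches nothing.
It also fails if it takes over 106 s, if anything falls off the work surface, if the arm or the gripper's body presses on something with over 40 N, if the wrist force passes 120 N, or if a joint passes its speed limit or range.

## Robot

A 7-joint arm with a two-finger parallel gripper is mounted at the origin on the work surface. World frame = base frame: x ahead of the robot, y to its left, z up, the work surface at z = 0. Lengths are in m, angles in rad, forces in N, time in s.
With the tool pointing down it reaches from about 0.4 to 0.85 m from the base axis. Payload 4.4 kg.
Tool frame: the origin (TCP) lies on the mounting face of the last link; the fingertips stand bot.tip_reach ahead of it and the grasp point (between the pads) lies 180 mm ahead of it (bot.tip_reach is the distance from the TCP to the fingertips, in m); z points along the fingers, y is the line along which they close (so a half turn about z gives the same grasp; the last joint's range is limited). The gripper opens to 94 mm and grips with 3 to 60 N. Pads are 16 mm wide; open, the fingers measure 119 mm over their backs; the gripper's body (75 mm by 177 mm) begins 78 mm behind the grasp point.
Start: joints at [-1.166, 0.628, 0.038, 1.517, -0.027, 0.996, -0.02], TCP at [0.295, 0.579, 0.405] pointing down, gripper open.
Joint ranges: [-3.06, 3.06], [-0.37, 2.12], [-1.25, 1.32], [0.18, 2.47], [-1.1, 4.24], [0.23, 1.98], [-2.94, 2.94]. Speed limits (rad/s): [2.57, 2.57, 3.14, 3.14, 3.14, 3.14, 3.14].

## Interface

Orientations are given as a unit quaternion [w, x, y, z].
In Python, from cell import bot, optics, order gives the robot as it stands.
- The arm moves only by the tool carry_out, never from a script. Its argument "series" is a list of rows, each a list of 3 entries, a list of its own where there are three numbers: the shift along the tool's x, y, z scaled (see below), then the turn, a rotation vector about the tool's x, y, z scaled (see below), then the opening, from 0 (shut) to 1 (fully open). In form: [[[dx, dy, dz], [rx, ry, rz], hand], ...]. A call has exactly 5 rows; each row is the pose to reach, as a shift and turn from the pose commanded when the call began, along the tool's axes at that moment, turning the shorter way round; what a row does not reach only later rows make up. The controller multiplies each number of a shift by 10 cm and each number of a turn by 180 degrees. A row lasts 1/8 s, in which the tool goes at most 62.5 mm and 10.7 degrees, less where a joint would pass 70% of its speed; a pose out of reach is approached as far as the arm can. A call with a number of a shift or a turn outside -1 to 1 is refused whole. A call with a gripper value outside its range is refused whole. The fingers move at their own pace and stop on an object; "newtons" is the grip in N (left out, the last holds). Time passes only in rows, so rows that repeat a pose let the fingers close, or fill a call up. It gives the time, the measured TCP pose, the force, the opening and the grip force at its end, in the units of the state.
- bot.read_state(): the state, without advancing time (a new reading comes with each control period).
- optics.capture(name): name is "scene" or "side" or "wrist"; returns (picture, depth): 420x560x3 uint8, red, green, blue; 420x560 float32, m along the optical axis (not along the pixel's ray), 0 where there is no reading.
- optics.camera_params(name): a dict with "vertical_fov" (degrees; the focal length in pixels is half the picture's height over the tangent of half this angle, whatever the lens; pixels are square), "cx", "cy" (the principal point, pixels), "k1" (the pictures are not rectified: a ray, as slopes to the right and down, at radius r is drawn at 1 + k1 r^2 times it, then the intrinsics apply), "origin" and "orientation" of the camera in the world; the wrist camera has in their place "T_tool_cam" (4x4, takes a point from camera to tool coordinates, whose origin is the TCP and whose axes are the flange's). Camera axes: x right, y down, z forward; pixel columns grow to the right and rows downward; lengths in m; the calibration is good to about 2 mm. A picture is of the moment at which its call begins: read the wrist's pose just before it. camera_params takes no time and is no camera call.
- order.sign_off(): hands the job in; it is judged then, once.
The state is a dict: "time_s": time; "joint_pos": joint angles; "joint_vel": joint speeds; "tau": joint torques, N m; "position": TCP position; "tcp_rot": TCP orientation; "force": force on the tool from outside, world axes, zero at the start; "ft_torque": the same for the moment, N m; "grip_width": finger opening in m; "finger_force": force on a finger pad.
Only numpy, scipy, OpenCV 4.12 (cv2) and the standard library are available. Lean on these libraries where they do the work, as an engineer would, in place of code of your own. Each camera call takes 0.05 s, during which the arm holds its last target. There are 200 camera calls.

## Working session

There is one attempt and no reset: what is moved stays moved. The work goes in short steps, Python scripts to look and compute and a tool call to move; the robot and the scene stay as the last step left them, time stands still between calls to the robot, and variables do not carry over. Pictures are saved under pics/ and viewed, at most 14 in all, crops included, and the job is handed in when it is done.

Besides the shell and the picture viewer there is one more tool, called after "Request:" as name(argument=value, ...), one argument or row to a line, values as JSON. carry_out: Moves the arm, as the interface text tells. Its arguments: {"type":"object","properties":{"series":{"type":"array","items":{"type":"array"}},"newtons":{"type":"number"}},"required":["series"]}

```bash
ls; mkdir -p pics; cat > h.py <<'E'
import numpy as np, cv2
from scipy.spatial.transform import Rotation as R
from cell import bot, optics, order
def q(o): return R.from_quat([o[1],o[2],o[3],o[0]]).as_matrix()
def cam(name, st=None):
    p=optics.camera_params(name)
    if name=="wrist":
        T=np.eye(4);T[:3,:3]=q(st["tcp_rot"]);T[:3,3]=st["position"];T=T@np.array(p["T_tool_cam"])
    else:
        T=np.eye(4);T[:3,:3]=q(p["orientation"]);T[:3,3]=p["origin"]
    f=210/np.tan(np.radians(p["vertical_fov"])/2)
    return p,f,T
def shot(name):
    st=bot.read_state(); im,d=optics.capture(name); return im,d,cam(name,st)
def rays(C,uv):
    p,f,T=C; K=np.array([[f,0,p["cx"]],[0,f,p["cy"]],[0,0,1.]])
    uv=np.asarray(uv,float).reshape(-1,1,2)
    s=cv2.undistortPoints(uv,K,np.array([p["k1"],0,0,0,0.])).reshape(-1,2)
    return np.c_[s,np.ones(len(s))]@T[:3,:3].T, T[:3,3]
def onz(C,uv,z):
    r,o=rays(C,uv); return o+r*((z-o[2])/r[:,2])[:,None]
def save(n,im): cv2.imwrite("pics/"+n,cv2.cvtColor(im,cv2.COLOR_RGB2BGR))
E
python3 - <<'E'
from h import *
s=bot.read_state(); print({k:np.round(v,3) for k,v in s.items()}, bot.tip_reach)
for n in ["scene","side","wrist"]:
    im,d,C=shot(n); save(n+"0.png",im); np.savez("/tmp/"+n,im=im,d=d); print(n,C[0],C[1])
E
```

```text
pics
{'time_s': np.float64(0.0), 'joint_pos': array([-1.166,  0.629,  0.038,  1.518, -0.027,  0.996, -0.02 ]), 'joint_vel': array([ 0.001, -0.001,  0.001, -0.001, -0.003,  0.001, -0.001]), 'tau': array([ 1.0000e-03, -5.4973e+01,  1.1440e+00, -1.8664e+01, -5.2000e-02,
        2.4000e-02,  0.0000e+00]), 'position': array([0.295, 0.579, 0.404]), 'tcp_rot': array([-0.   ,  0.233,  0.972, -0.001]), 'force': array([0.366, 1.142, 1.002]), 'ft_torque': array([ 0.023, -0.002,  0.024]), 'finger_force': np.float64(0.0), 'grip_width': np.float64(0.094)} 0.1992
scene {'vertical_fov': 51.74587919408152, 'cx': 287.37508844346775, 'cy': 209.3873846112268, 'k1': -0.11691116408536616, 'origin': array([1.42265029, 0.22787484, 0.66242867]), 'orientation': array([-0.29241462,  0.53242489,  0.70464572, -0.36673128])} 432.9982678104643
side {'vertical_fov': 44.25912140148183, 'cx': 277.54146584110634, 'cy': 210.3281329104242, 'k1': -0.030172343241726417, 'origin': array([-0.02490371, -0.76632391,  0.93628326]), 'orientation': array([-0.37720104,  0.87813015, -0.26613418,  0.12561611])} 516.4031548074903
wrist {'vertical_fov': 63.689514717867354, 'cx': 273.87852349196277, 'cy': 209.58981252369978, 'k1': -0.013437039012962525, 'T_tool_cam': array([[-1.32884947e-03, -9.68567336e-01, -2.48747965e-01,
         7.24261124e-02],
       [ 9.99998657e-01, -1.04844852e-03, -1.25972768e-03,
        -4.06933975e-04],
       [ 9.59331648e-04, -2.48749304e-01,  9.68567428e-01,
         1.98185587e-02],
       [ 0.00000000e+00,  0.00000000e+00,  0.00000000e+00,
         1.00000000e+00]])} 338.1053080855053
```

View pics/scene0.png

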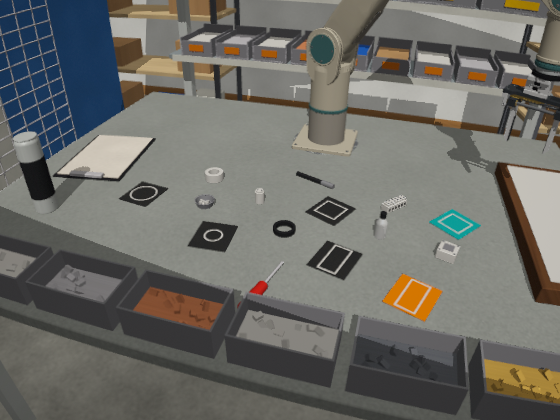

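View pics/side0.png

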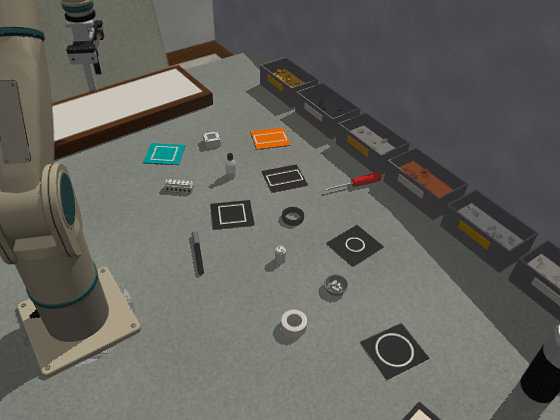

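In both views the white parts are plain. In the side view the block is at (178,186), the cover at (211,139), the starter at (280,255) and the bushing at (293,321).

Where several things could be meant:
- **Oblong pad:** the dark one (284,178) fits. The orange one (270,138) is excluded.
- **Square pad:** the dark one (232,214) fits. The turquoise one (164,154) is excluded.
- **Bushing:** the white ring (293,321) fits, not the black ring (292,215) or the bowl (336,285).
- **Circle pads:** the small one is at (355,245) and the large one at (395,350).

I'll measure these and confirm in one crop.

```bash
cat > m.py <<'E'
from h import *
def cloud(C,d):
    v,u=np.mgrid[0:420,0:560]; r,o=rays(C,np.c_[u.ravel(),v.ravel()])
    p,f,T=C; cz=r@T[:3,2]
    return (o+r*(d.ravel()/cz)[:,None]).reshape(420,560,3)
def pad(C,im,seed,win=45):
    g=im.min(2); m=((g>120)*255).astype(np.uint8)
    w=np.zeros_like(m); u,v=seed; w[max(v-win,0):v+win,max(u-win,0):u+win]=1
    cs,_=cv2.findContours(m*w,cv2.RETR_EXTERNAL,cv2.CHAIN_APPROX_NONE)
    cs=[c for c in cs if cv2.contourArea(c)>60 and cv2.pointPolygonTest(c,(float(u),float(v)),False)>=0]
    c=max(cs,key=cv2.contourArea); P=onz(C,c[:,0],0.003)[:,:2].astype(np.float32)
    return cv2.minAreaRect(P*1000)
E
python3 - <<'E'
from m import *
S={"side":dict(term=(178,186),cover=(211,139),start=(280,255),bush=(293,321)),
"scene":dict(term=(394,203),cover=(448,250),start=(259,195),bush=(214,174))}
Pd={"side":dict(obl=(284,178),sq=(232,214),small=(355,245),large=(395,350)),
"scene":dict(obl=(335,260),sq=(331,210),small=(213,236),large=(144,194))}
H=dict(term=.026,cover=.026,start=.04,bush=.026)
for n in S:
    z=np.load(f"/tmp/{n}.npz"); im,d=z["im"],z["d"]; C=cam(n)
    for k,s in Pd[n].items():
        try:
            c,sz,a=pad(C,im,s); print(n,k,np.round(c),np.round(sz),round(a,1))
        except Exception as e: print(n,k,e)
    W=cloud(C,d)
    for k,(u,v) in S[n].items():
        w=W[v-25:v+25,u-28:u+28].reshape(-1,3)
        ii=im[v-25:v+25,u-28:u+28].reshape(-1,3)
        P=w[(w[:,2]>.012)&(w[:,2]<.055)]
        top=P[P[:,2]>H[k]-.01-.004*(k=='start')]
        hull=(top[:,:2]*1000).astype(np.float32)
        r=cv2.minAreaRect(hull); print(n,k,len(top),np.round(r[0]),np.round(r[1]),round(r[2],1), np.round(np.percentile(P[:,2],95),3))
im=np.load("/tmp/side.npz")["im"][110:380,130:440]; save("crop.png",cv2.resize(im,(688,600)))
E
```

```text
side obl max() iterable argument is empty
side sq max() iterable argument is empty
side small [ 642. -160.] [44. 46.] 56.8
side large [ 528. -432.] [234. 199.] 50.0
side term 234 [370. 264.] [26. 76.] 49.0 0.03
side cover 204 [532. 332.] [204.  47.] 76.6 0.052
side start 103 [ 456. -101.] [24. 23.] 2.1 0.044
side bush 425 [ 373. -273.] [56. 53.] 55.2 0.03
scene obl [622. 155.] [330. 238.] 14.9
scene sq [402. 112.] [455. 290.] 15.3
scene small [ 625. -188.] [378. 258.] 18.5
scene large [ 495. -452.] [525. 270.] 26.1
scene term 276 [439. 248.] [ 54. 199.] 75.1 0.052
scene cover 281 [553. 405.] [45. 50.] 74.3 0.027
scene start 64 [ 461. -100.] [24. 22.] 17.3 0.04
scene bush 179 [ 431. -260.] [166.  54.] 13.3 0.027
```

View pics/crop.png

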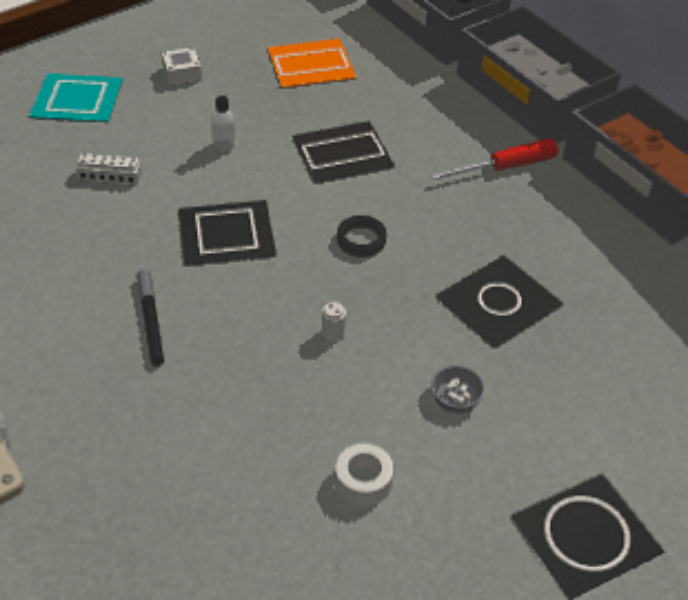

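The crop shows the four white parts, with the dark oblong and square pads and the two dark circle pads. The coloured pads, the black ring and the bowl are not meant. I'll redo the pads using the dark hull.

```bash
cat >> m.py <<'E'
def pad2(C,im,seed,win=60,lo=75):
    u,v=seed; mx=im.max(2); m=((mx<lo)*255).astype(np.uint8)
    w=np.zeros_like(m); w[max(v-win,0):v+win,max(u-win,0):u+win]=1
    cs,_=cv2.findContours(m*w,cv2.RETR_EXTERNAL,cv2.CHAIN_APPROX_NONE)
    cs=[c for c in cs if cv2.pointPolygonTest(c,(float(u),float(v)),True)>-2]
    c=max(cs,key=cv2.contourArea); h=np.zeros_like(m); cv2.drawContours(h,[cv2.convexHull(c)],-1,255,-1)
    h=cv2.erode(h,np.ones((3,3),np.uint8),iterations=2)
    l=((im.min(2)>95)&(h>0)).astype(np.uint8)
    n,lab,stt,_=cv2.connectedComponentsWithStats(l,connectivity=8)
    b=1+np.argmax(stt[1:,4]); ys,xs=np.nonzero(lab==b)
    P=onz(C,np.c_[xs,ys],0.003)[:,:2]*1000
    return cv2.minAreaRect(P.astype(np.float32)), cv2.minAreaRect((onz(C,c[:,0],.003)[:,:2]*1000).astype(np.float32))
E
python3 - <<'E'
from m import *
Pd={"side":dict(obl=(284,178),sq=(232,214),small=(355,245),large=(395,350)),
"scene":dict(obl=(335,260),sq=(331,210),small=(213,236),large=(144,194))}
fm=lambda r:(np.round(r[0]),np.round(r[1]),round(r[2],1))
for n in Pd:
    z=np.load(f"/tmp/{n}.npz"); im,d=z["im"],z["d"]; C=cam(n)
    for k,s in Pd[n].items():
        try: a,b=pad2(C,im,s); print(n,k,*fm(a),'pad',*fm(b))
        except Exception as e: print(n,k,e)
z=np.load("/tmp/side.npz");W=cloud(cam("side"),z["d"])
for k,(u,v,du,dv) in dict(cover=(211,139,13,11)).items():
    w=W[v-dv:v+dv,u-du:u+du].reshape(-1,3);t=w[(w[:,2]>.016)]
    print(k,cv2.minAreaRect((t[:,:2]*1000).astype(np.float32)))
z=np.load("/tmp/scene.npz");W=cloud(cam("scene"),z["d"])
for k,(u,v,du,dv) in dict(bush=(214,174,13,11),term=(394,203,16,11)).items():
    w=W[v-dv:v+dv,u-du:u+du].reshape(-1,3);t=w[(w[:,2]>.016)]
    print(k,cv2.minAreaRect((t[:,:2]*1000).astype(np.float32)))
s=bot.read_state();print(q(s["tcp_rot"]).round(3))
E
```

```text
side obl attempt to get argmax of an empty sequence
side sq [442. 102.] [69. 69.] 65.6 pad [440. 100.] [ 99. 107.] 65.3
side small [ 643. -159.] [49. 47.] 31.2 pad [ 640. -160.] [109.  98.] 3.6
side large [ 517. -433.] [79. 79.] 70.9 pad [ 514. -434.] [ 97. 107.] 82.5
scene obl attempt to get argmax of an empty sequence
scene sq [443.  99.] [70. 71.] 65.2 pad [446.  99.] [ 96. 108.] 65.3
scene small [ 641. -163.] [47. 49.] 80.2 pad [ 643. -161.] [107.  96.] 3.9
scene large [ 516. -432.] [74. 78.] 82.9 pad [ 518. -433.] [ 97. 108.] 82.2
cover ((280.0309753417969, -173.60125732421875), (1332.1871337890625, 49.989471435546875), 64.9247817993164)
bush ((892.09423828125, -40.01007080078125), (1187.582275390625, 51.53784942626953), 24.304908752441406)
term ((882.555419921875, 230.99444580078125), (63.88426208496094, 1078.317138671875), 86.27857208251953)
[[-0.891  0.454 -0.001]
 [ 0.454  0.891 -0.001]
 [-0.    -0.001 -1.   ]]
```

Request:
carry_out(
  series=[
    [[-0.4,-0.3,0],[0,0,0],1],
    [[-0.8,-0.6,0],[0,0,0],1],
    [[-1,-0.73,0],[0,0,0],1],
    [[-1,-0.73,0],[0,0,0],1],
    [[-1,-0.73,0],[0,0,0],1],
  ],
  newtons=15,
)

```text
time_s: 0.78
position: [0.3497, 0.4708, 0.4047]
tcp_rot: [-0.001, 0.232, 0.973, 0.001]
force: [-0.2, 0.2, -0.1]
grip_width: 0.0942
finger_force: 0.0
```

Request:
carry_out(
  series=[
    [[-0.4,-0.3,0],[0,0,0],1],
    [[-0.8,-0.6,0],[0,0,0],1],
    [[-1,-0.73,0],[0,0,0],1],
    [[-1,-0.73,0],[0,0,0],1],
    [[-1,-0.73,0],[0,0,0],1],
  ],
)

```text
time_s: 1.4
position: [0.4056, 0.3609, 0.4046]
tcp_rot: [-0.001, 0.232, 0.973, 0.001]
force: [-0.7, -0.3, 1.2]
grip_width: 0.0942
finger_force: 0.0
```

Request:
carry_out(
  series=[
    [[-0.4,-0.3,0],[0,0,0],1],
    [[-0.8,-0.6,0],[0,0,0],1],
    [[-0.96,-0.72,0],[0,0,0],1],
    [[-0.96,-0.72,0],[0,0,0],1],
    [[-0.96,-0.72,0],[0,0,0],1],
  ],
)

```text
time_s: 2.02
position: [0.4588, 0.2532, 0.4046]
tcp_rot: [-0.0, 0.232, 0.973, 0.001]
force: [-0.3, -0.3, -0.1]
grip_width: 0.0939
finger_force: 0.0
```

```bash
python3 - <<'E'
from m import *
s=bot.read_state(); print(s["time_s"],s["position"].round(4),q(s["tcp_rot"]).round(3),s["joint_pos"].round(2))
im,d,C=shot("wrist"); save("w1.png",im); np.savez("/tmp/w1",im=im,d=d,T=C[2])
E
```

```text
2.025 [0.4588 0.2532 0.4046] [[-0.893  0.451 -0.001]
 [ 0.451  0.893  0.001]
 [ 0.001  0.001 -1.   ]] [-0.59  0.45  0.05  1.87 -0.03  0.83  0.58]
```

View pics/w1.png

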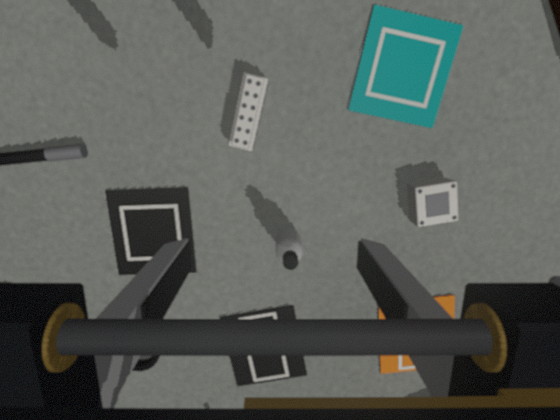

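The wrist view shows the terminal block at (248,112), the cover at (437,204), the bottle at (288,250), the square pad at (151,232) partly under a finger, and the oblong pad at (263,345) behind the gripper bar. Next I'll measure the block and the cover.

```bash
cat >> m.py <<'E'
def fit(C,im,d,box,zt,lo,gmin=0):
    u0,v0,u1,v1=box; W=cloud(C,d)[v0:v1,u0:u1]; m=((W[...,2]>lo)&(W[...,2]<.07)&(im[v0:v1,u0:u1].min(2)>gmin)).astype(np.uint8)
    n,lab,stt,_=cv2.connectedComponentsWithStats(m); b=1+np.argmax(stt[1:,4])
    ys,xs=np.nonzero(lab==b); P=onz(C,np.c_[xs+u0,ys+v0],zt)[:,:2]*1000
    r=cv2.minAreaRect(P.astype(np.float32)); return np.round(r[0],1),np.round(r[1],1),round(r[2],1),np.round(np.median(W[lab==b][:,2]),4)
E
python3 - <<'E'
from m import *
z=np.load("/tmp/w1.npz"); im,d=z["im"],z["d"]; p,f,_=cam("wrist",bot.read_state()); C=(p,f,z["T"])
print("term",fit(C,im,d,(215,60,285,165),.024,.015)); print("cover",fit(C,im,d,(400,170,475,240),.026,.018))
W=cloud(C,d); b=W[230:270,270:310].reshape(-1,3); b=b[b[:,2]>.02]; print("bottle",b[:,2].max(),b.mean(0),b.min(0),b.max(0))
c=onz(C,[(122,206),(178,204),(126,261),(245,318),(275,312),(288,375),(252,381)],.003); print(c.round(3))
for n in ["side"]:
    z=np.load(f"/tmp/{n}.npz"); Cs=cam(n); m=z["im"]; 
    for lo in (85,95): 
        try: print(lo,pad2(Cs,m,(290,172),lo=lo))
        except Exception as e: print(e)
    print(onz(Cs,[(284,178)],.003))
E
```

```text
term (array([371.6, 265.9]), array([25.8, 75.1]), 49.4, np.float64(0.0256))
cover (array([548.9, 404.5]), array([49. , 47.3]), 72.6, np.float64(0.026))
bottle 0.3848359387313375 [0.51238286 0.24209652 0.05814996] [0.39395799 0.224734   0.02014622] [0.53226011 0.28546736 0.38483594]
[[0.397 0.085 0.003]
 [0.425 0.145 0.003]
 [0.457 0.052 0.003]
 [0.591 0.144 0.003]
 [0.601 0.182 0.003]
 [0.693 0.155 0.003]
 [0.68  0.108 0.003]]
85 (((641.6355590820312, 150.37347412109375), (49.659053802490234, 94.74678802490234), 74.1734848022461), ((641.2559814453125, 147.87481689453125), (101.33150482177734, 108.9276351928711), 74.06179809570312))
95 (((641.0397338867188, 150.54254150390625), (49.65863800048828, 95.98707580566406), 74.17108154296875), ((640.2174072265625, 148.13304138183594), (101.33434295654297, 111.2970962524414), 73.8975830078125))
[[0.64080181 0.14724847 0.003     ]]
```

Request:
carry_out(
  series=[
    [[0.4,-0.14,0.4],[0,0,0.04],1],
    [[0.836,-0.28,0.8],[0,0,0.077],1],
    [[0.836,-0.28,1],[0,0,0.077],1],
    [[0.836,-0.28,1],[0,0,0.077],1],
    [[0.836,-0.28,1],[0,0,0.077],1],
  ],
)

```text
time_s: 2.7
position: [0.373, 0.2646, 0.3053]
tcp_rot: [0.0, 0.349, 0.937, 0.001]
force: [-0.4, 0.5, -0.6]
grip_width: 0.094
finger_force: 0.0
```

```bash
cat >> m.py <<'E'
def go(x,y,psi,z=None):
    s=bot.read_state(); Rm=q(s["tcp_rot"]); p=s["position"]; ps=np.degrees(np.arctan2(Rm[1,0],Rm[0,0]))
    dlt=np.array([x-p[0],y-p[1],(z if z else p[2])-p[2]]); t=Rm.T@dlt*10
    # final target orientation error as rotvec in tool axes
    a=np.radians(psi); Rt=np.array([[np.cos(a),np.sin(a),0],[np.sin(a),-np.cos(a),0],[0,0,-1]])
    print("t",round(s["time_s"],2),"pos",p.round(4),"psi",round(ps,1),"shift",t.round(3),"turn",(R.from_matrix(Rm.T@Rt).as_rotvec()/np.pi).round(4),"grip",round(s["grip_width"],4))
E
python3 - <<'E'
from m import *
go(.3716,.2659,139.4,.2017)
im,d,C=shot("wrist"); print(fit(C,im,d,(100,20,460,300),.024,.015,110)); save("w2.png",im)
E
```

```text
t 2.7 pos [0.373  0.2646 0.3053] psi 139.2 shift [ 1.900e-02 -1.000e-03  1.036e+00] turn [ 0.0006  0.0001 -0.0011] grip 0.094
(array([371. , 266.3]), array([24.8, 74.6]), 48.8, np.float64(0.0259))
```

Two measurements agree, so I'll descend and grip.

Request:
carry_out(
  series=[
    [[0.02,0,0.3],[0,0,0],1],
    [[0.02,0,0.6],[0,0,0],1],
    [[0.02,0,0.85],[0,0,0],1],
    [[0.02,0,1],[0,0,0],1],
    [[0.02,0,1],[0,0,0],1],
  ],
)

```text
time_s: 3.38
position: [0.3718, 0.2652, 0.2044]
tcp_rot: [-0.0, 0.349, 0.937, 0.0]
force: [-1.2, 0.1, 0.2]
grip_width: 0.0939
finger_force: 0.0
```

Request:
carry_out(
  series=[
    [[0,0,0.035],[0,0,0],1],
    [[0,0,0.035],[0,0,0],0.15],
    [[0,0,0.035],[0,0,0],0.1],
    [[0,0,0.035],[0,0,0],0.1],
    [[0,0,0.035],[0,0,0],0.1],
  ],
  newtons=15,
)

```text
time_s: 4.0
position: [0.3711, 0.265, 0.2013]
tcp_rot: [-0.0, 0.349, 0.937, 0.0]
force: [0.3, -0.7, -0.0]
grip_width: 0.0575
finger_force: 0.0
```

Request:
carry_out(
  series=[
    [[0,0,0.035],[0,0,0],0.1],
    [[0,0,0.035],[0,0,0],0.1],
    [[0,0,-0.3],[0,0,0],0.1],
    [[0,0,-0.7],[0,0,0],0.1],
    [[0,0,-1],[0,0,0],0.1],
  ],
)

```text
time_s: 4.62
position: [0.371, 0.2649, 0.3026]
tcp_rot: [0.0, 0.349, 0.937, 0.0]
force: [-0.5, -0.1, 0.2]
grip_width: 0.0104
finger_force: 0.0
```

```bash
python3 - <<'E'
from m import *
go(.641,.1505,164.1,.305)
E
```

```text
t 4.62 pos [0.371  0.2649 0.3026] psi 139.2 shift [-2.791  0.9   -0.023] turn [ 2.000e-04  1.000e-04 -1.386e-01] grip 0.0104
```

The fingers are slow (about 75 mm/s), so I lifted too early. I'll reopen, check the block and regrip with a longer wait.

Request:
carry_out(
  series=[
    [[0,0,0],[0,0,0],0.6],
    [[0,0,0],[0,0,0],0.6],
    [[0,0,0],[0,0,0],0.6],
    [[0,0,0],[0,0,0],0.6],
    [[0,0,0],[0,0,0],0.6],
  ],
)

```text
time_s: 5.25
position: [0.371, 0.2649, 0.3007]
tcp_rot: [-0.0, 0.349, 0.937, -0.0]
force: [0.4, 0.7, -0.2]
grip_width: 0.0552
finger_force: 0.0
```

```bash
python3 - <<'E'
from m import *
im,d,C=shot("wrist"); r=fit(C,im,d,(100,20,460,300),.024,.015,110); print(r); go(r[0][0]/1e3,r[0][1]/1e3,139.3,.2013)
E
```

```text
(array([370.9, 266.3]), array([25.2, 74.4]), 49.1, np.float64(0.0259))
t 5.3 pos [0.371  0.2649 0.3008] psi 139.1 shift [0.01  0.01  0.995] turn [-0.0002 -0.     -0.0008] grip 0.0558
```

Request:
carry_out(
  series=[
    [[0.01,0.01,0.3],[0,0,0],0.6],
    [[0.01,0.01,0.6],[0,0,0],0.6],
    [[0.01,0.01,0.9],[0,0,0],0.6],
    [[0.01,0.01,1],[0,0,0],0.6],
    [[0.01,0.01,1],[0,0,0],0.4],
  ],
)

```text
time_s: 5.92
position: [0.3711, 0.2663, 0.201]
tcp_rot: [-0.0, 0.349, 0.937, -0.0]
force: [0.3, 0.1, 0.5]
grip_width: 0.0495
finger_force: 0.0
```

Request:
carry_out(
  series=[
    [[0,0,0],[0,0,0],0.1],
    [[0,0,0],[0,0,0],0.1],
    [[0,0,0],[0,0,0],0.1],
    [[0,0,0],[0,0,0],0.1],
    [[0,0,0],[0,0,0],0.1],
  ],
)

```text
time_s: 6.55
position: [0.3711, 0.2666, 0.2018]
tcp_rot: [0.0, 0.349, 0.937, 0.001]
force: [-0.0, -0.1, 6.5]
grip_width: 0.0259
finger_force: 15.0
```

Request:
carry_out(
  series=[
    [[0,0,-0.3],[0,0,0],0.1],
    [[0,0,-0.7],[0,0,-0.03],0.1],
    [[0,0,-1],[0,0,-0.08],0.1],
    [[0,0,-1],[0,0,-0.138],0.1],
    [[0,0,-1],[0,0,-0.138],0.1],
  ],
)

```text
time_s: 7.18
position: [0.3707, 0.2664, 0.3016]
tcp_rot: [-0.0, 0.14, 0.99, 0.0]
force: [0.3, 0.0, -1.3]
grip_width: 0.0258
finger_force: 15.0
```

Request:
carry_out(
  series=[
    [[-0.2,0,-0.2],[0,0,0],0.1],
    [[-0.5,-0.05,-0.3],[0,0,0],0.1],
    [[-0.8,-0.1,-0.3],[0,0,0],0.1],
    [[-1,-0.12,-0.3],[0,0,0],0.1],
    [[-1,-0.12,-0.3],[0,0,0],0.1],
  ],
)

```text
time_s: 7.8
position: [0.4644, 0.2267, 0.3306]
tcp_rot: [-0.0, 0.141, 0.99, -0.0]
force: [-0.5, -0.2, -1.4]
grip_width: 0.0258
finger_force: 15.0
```

Request:
carry_out(
  series=[
    [[-0.3,0,0],[0,0,0],0.1],
    [[-0.6,-0.05,0],[0,0,0],0.1],
    [[-0.8,-0.1,0],[0,0,0],0.1],
    [[-1,-0.12,0],[0,0,0],0.1],
    [[-1,-0.12,0],[0,0,0],0.1],
  ],
)

```text
time_s: 8.43
position: [0.5567, 0.1878, 0.3308]
tcp_rot: [-0.0, 0.14, 0.99, -0.0]
force: [-0.2, -0.3, -1.1]
grip_width: 0.0257
finger_force: 15.0
```

```bash
python3 - <<'E'
from m import *
go(.641,.1505,164.1,.2055)
im,d,C=shot("wrist"); save("w3.png",im); np.savez("/tmp/w3",im=im,d=d,T=C[2])
E
```

```text
t 8.43 pos [0.5567 0.1878 0.3308] psi 163.9 shift [-0.914 -0.124  1.252] turn [-0.0002 -0.0002 -0.0011] grip 0.0257
```

View pics/w3.png

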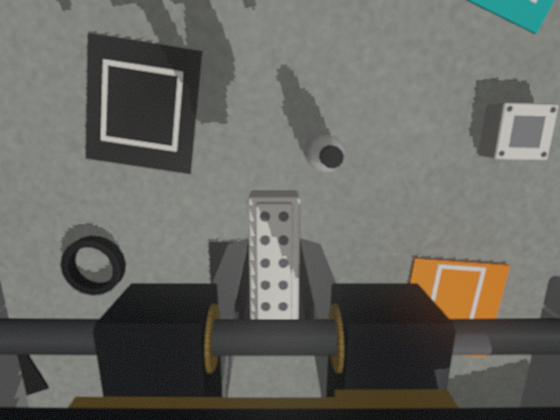

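The block is held straight (275,260), and the square pad is fully visible at (143,105). I'll get a second estimate for the oblong pad, and measure the square pad and the cover here.

```bash
python3 - <<'E'
from m import *
z=np.load("/tmp/w3.npz"); p,f,_=cam("wrist",bot.read_state()); C=(p,f,z["T"])
print("sq",pad2(C,z["im"],(143,105),win=80))
print("cover",fit(C,z["im"],z["d"],(470,85,560,170),.026,.02,))
s=np.load("/tmp/scene.npz"); 
for lo in (55,85,95):
  try: print(pad2(cam("scene"),s["im"],(335,251),lo=lo))
  except Exception as e: print(e)
E
```

```text
sq (((440.5144348144531, 98.94371795654297), (69.97541046142578, 69.6644287109375), 65.24766540527344), ((440.3514099121094, 99.99983215332031), (96.68647766113281, 105.2896499633789), 65.36824798583984))
cover (array([550.2, 403.7]), array([49.6, 46.3]), 72.1, np.float64(0.026))
attempt to get argmax of an empty sequence
attempt to get argmax of an empty sequence
attempt to get argmax of an empty sequence
```

Request:
carry_out(
  series=[
    [[-0.4,-0.05,0],[0,0,0],0.1],
    [[-0.8,-0.1,0.2],[0,0,0],0.1],
    [[-0.9,-0.14,0.5],[0,0,0],0.1],
    [[-0.9,-0.14,0.7],[0,0,0],0.1],
    [[-0.9,-0.14,0.7],[0,0,0],0.1],
  ],
)

```text
time_s: 9.1
position: [0.6372, 0.1513, 0.2594]
tcp_rot: [-0.003, 0.138, 0.99, -0.0]
force: [-1.1, -0.1, 0.7]
grip_width: 0.026
finger_force: 15.0
```

```bash
python3 - <<'E'
from m import *
go(.640,.149,164.1,.2052)
E
```

```text
t 9.1 pos [0.6372 0.1513 0.2594] psi 164.1 shift [-0.036 -0.014  0.541] turn [-0.0004 -0.0016 -0.0001] grip 0.026
```

Request:
carry_out(
  series=[
    [[-0.03,-0.01,0.2],[0,0,0],0.1],
    [[-0.03,-0.01,0.4],[0,0,0],0.1],
    [[-0.03,-0.01,0.5],[0,0,0],0.1],
    [[-0.03,-0.01,0.54],[0,0,0],0.1],
    [[-0.03,-0.01,0.54],[0,0,0],0.1],
  ],
)

```text
time_s: 9.72
position: [0.6419, 0.1482, 0.207]
tcp_rot: [-0.0, 0.139, 0.99, -0.0]
force: [0.3, 0.3, -0.3]
grip_width: 0.0259
finger_force: 15.0
```

Request:
carry_out(
  series=[
    [[0,0,0],[0,0,0],0.1],
    [[0,0,0],[0,0,0],0.5],
    [[0,0,0],[0,0,0],0.5],
    [[0,0,0],[0,0,0],0.5],
    [[0,0,-0.05],[0,0,0],0.6],
  ],
)

```text
time_s: 10.35
position: [0.6416, 0.1482, 0.2121]
tcp_rot: [-0.0, 0.139, 0.99, -0.0]
force: [-0.7, -0.4, -0.1]
grip_width: 0.0539
finger_force: 0.0
```

Request:
carry_out(
  series=[
    [[0,0,-0.3],[0,0,0],1],
    [[0,0,-0.7],[0,0,0],1],
    [[0,0,-1],[0,0,0],1],
    [[0,0,-1],[0,0,0],1],
    [[0,0,-1],[0,0,0],1],
  ],
)

```text
time_s: 10.98
position: [0.6414, 0.1483, 0.3115]
tcp_rot: [-0.001, 0.139, 0.99, -0.0]
force: [-0.3, 0.1, -0.6]
grip_width: 0.0942
finger_force: 0.0
```

```bash
python3 - <<'E'
from m import *
go(.5495,.404,162.8,.305)
im,d,C=shot("side"); print(fit(C,im,d,(255,155,315,200),.026,.018))
E
```

```text
t 10.97 pos [0.6414 0.1483 0.3115] psi 164.0 shift [1.588 2.205 0.067] turn [-0.0001 -0.0004  0.0067] grip 0.0942
(array([639.7, 143.6]), array([39.6, 80.1]), 74.4, np.float64(0.0282))
```

Request:
carry_out(
  series=[
    [[0.22,0.3,0],[0,0,0],1],
    [[0.4,0.6,0],[0,0,0],1],
    [[0.6,0.9,0],[0,0,0],1],
    [[0.7,1,0],[0,0,0],1],
    [[0.7,1,0],[0,0,0],1],
  ],
)

```text
time_s: 11.65
position: [0.6015, 0.2639, 0.3113]
tcp_rot: [-0.001, 0.138, 0.99, -0.001]
force: [0.5, -0.9, -0.5]
grip_width: 0.0941
finger_force: 0.0
```

Request:
carry_out(
  series=[
    [[0.22,0.3,0],[0,0,0],1],
    [[0.4,0.6,0],[0,0,0.005],1],
    [[0.6,0.85,0],[0,0,0.007],1],
    [[0.8,1,0],[0,0,0.007],1],
    [[0.89,1,0],[0,0,0.007],1],
  ],
)

```text
time_s: 12.28
position: [0.544, 0.3839, 0.3118]
tcp_rot: [-0.0, 0.15, 0.989, -0.0]
force: [0.1, -0.8, 0.5]
grip_width: 0.0939
finger_force: 0.0
```

```bash
python3 - <<'E'
from m import *
im,d,C=shot("wrist"); r=fit(C,im,d,(60,20,500,300),.026,.02,100); print(r); go(.5495,.404,162.8,.203)
E
```

```text
(array([550.4, 405.9]), array([45.6, 44.7]), 72.7, np.float64(0.0262))
t 12.32 pos [0.5433 0.3834 0.3118] psi 162.7 shift [1.000e-03 2.160e-01 1.088e+00] turn [-0.0005 -0.0003 -0.0004] grip 0.0936
```

Request:
carry_out(
  series=[
    [[0,0.15,0.2],[0,0,0],0.9],
    [[0,0.225,0.4],[0,0,0],0.8],
    [[0,0.225,0.7],[0,0,0],0.8],
    [[0,0.225,1],[0,0,0],0.8],
    [[0,0.225,1],[0,0,0],0.8],
  ],
)

```text
time_s: 12.95
position: [0.5503, 0.4036, 0.2092]
tcp_rot: [-0.002, 0.151, 0.989, -0.002]
force: [0.2, -1.0, 0.6]
grip_width: 0.0752
finger_force: 0.0
```

Request:
carry_out(
  series=[
    [[0,0,0.09],[0,0,0],0.8],
    [[0,0,0.09],[0,0,0],0.3],
    [[0,0,0.09],[0,0,0],0.3],
    [[0,0,0.09],[0,0,0],0.3],
    [[0,0,0.09],[0,0,0],0.3],
  ],
)

```text
time_s: 13.58
position: [0.551, 0.406, 0.2039]
tcp_rot: [0.0, 0.15, 0.989, 0.0]
force: [0.0, -0.8, 3.2]
grip_width: 0.0459
finger_force: 15.0
```

Request:
carry_out(
  series=[
    [[0,0,0],[0,0,0],0.3],
    [[0,0,0],[0,0,0],0.3],
    [[0,0,0],[0,0,0],0.3],
    [[0,0,-0.2],[0,0,0],0.3],
    [[0,0,-0.5],[0,0,0],0.3],
  ],
)

```text
time_s: 14.2
position: [0.5503, 0.4054, 0.2533]
tcp_rot: [-0.001, 0.15, 0.989, -0.001]
force: [-0.2, -0.6, 0.2]
grip_width: 0.0464
finger_force: 15.0
```

```bash
python3 - <<'E'
from m import *
go(.4412,.0995,155.3,.305)
E
```

```text
t 14.2 pos [0.5503 0.4054 0.2533] psi 162.7 shift [ 0.135 -3.246 -0.51 ] turn [-0.0007 -0.0004  0.0413] grip 0.0464
```

Request:
carry_out(
  series=[
    [[0,0,-0.4],[0,0,0],0.3],
    [[0,-0.2,-0.7],[0,0,0],0.3],
    [[0,-0.4,-1],[0,0,0],0.3],
    [[0,-0.7,-1],[0,0,0],0.3],
    [[0,-1,-1],[0,0,0],0.3],
  ],
)

```text
time_s: 14.82
position: [0.5207, 0.3093, 0.3545]
tcp_rot: [0.001, 0.15, 0.989, 0.0]
force: [-0.0, -0.2, 0.2]
grip_width: 0.0456
finger_force: 15.0
```

Request:
carry_out(
  series=[
    [[0,-0.3,0],[0,0,0],0.3],
    [[0,-0.6,0],[0,0,0],0.3],
    [[0,-0.9,0],[0,0,0],0.3],
    [[0,-1,0],[0,0,0],0.3],
    [[0,-1,0],[0,0,0],0.3],
  ],
)

```text
time_s: 15.45
position: [0.4916, 0.2148, 0.3537]
tcp_rot: [0.0, 0.15, 0.989, 0.0]
force: [-0.8, 0.5, -1.0]
grip_width: 0.046
finger_force: 15.0
```

Request:
carry_out(
  series=[
    [[0,-0.3,0],[0,0,0.01],0.3],
    [[0.04,-0.6,0],[0,0,0.02],0.3],
    [[0.1,-0.9,0.1],[0,0,0.03],0.3],
    [[0.135,-1,0.2],[0,0,0.041],0.3],
    [[0.135,-1,0.3],[0,0,0.041],0.3],
  ],
)

```text
time_s: 16.08
position: [0.4493, 0.1242, 0.3227]
tcp_rot: [0.0, 0.213, 0.977, 0.0]
force: [0.1, 1.0, -0.9]
grip_width: 0.0461
finger_force: 15.0
```

```bash
python3 - <<'E'
from m import *
go(.4412,.0995,155.3,.207)
E
```

```text
t 16.07 pos [0.4493 0.1242 0.3227] psi 155.4 shift [-0.029 -0.259  1.156] turn [0.0003 0.0001 0.0005] grip 0.0461
```

Request:
carry_out(
  series=[
    [[-0.03,-0.2,0.1],[0,0,0],0.3],
    [[-0.03,-0.26,0.3],[0,0,0],0.3],
    [[-0.03,-0.26,0.6],[0,0,0],0.3],
    [[-0.03,-0.26,0.8],[0,0,0],0.3],
    [[-0.03,-0.26,1],[0,0,0],0.3],
  ],
)

```text
time_s: 16.7
position: [0.4418, 0.1001, 0.2217]
tcp_rot: [0.0, 0.212, 0.977, 0.001]
force: [0.4, -0.1, -1.1]
grip_width: 0.0458
finger_force: 15.0
```

Request:
carry_out(
  series=[
    [[0,0,0.08],[0,0,0],0.3],
    [[0,0,0.15],[0,0,0],0.3],
    [[0,0,0.155],[0,0,0],0.3],
    [[0,0,0.155],[0,0,0],0.3],
    [[0,0,0.155],[0,0,0],0.7],
  ],
)

```text
time_s: 17.32
position: [0.441, 0.0985, 0.2081]
tcp_rot: [0.0, 0.213, 0.977, 0.0]
force: [-0.3, -0.9, -0.4]
grip_width: 0.0527
finger_force: 0.0
```

Request:
carry_out(
  series=[
    [[0,0,0],[0,0,0],0.7],
    [[0,0,0],[0,0,0],0.7],
    [[0,0,-0.2],[0,0,0],0.7],
    [[0,0,-0.6],[0,0,0],0.7],
    [[0,0,-1],[0,0,0],0.7],
  ],
)

```text
time_s: 17.95
position: [0.4406, 0.0983, 0.3087]
tcp_rot: [-0.0, 0.213, 0.977, -0.0]
force: [0.8, 1.2, 0.7]
grip_width: 0.0662
finger_force: 0.0
```

```bash
python3 - <<'E'
from m import *
go(.458,-.101,155.3,.305)
im,d,C=shot("wrist"); save("w4.png",im); print(fit(C,im,d,(150,100,450,300),.029,.02,100))
E
```

```text
t 17.95 pos [0.4406 0.0983 0.3087] psi 155.3 shift [-0.99  -1.739  0.037] turn [-0.0002 -0.0002  0.0003] grip 0.0662
(array([439.9,  98.2]), array([45.4, 45.5]), 65.3, np.float64(0.0293))
```

View pics/w4.png

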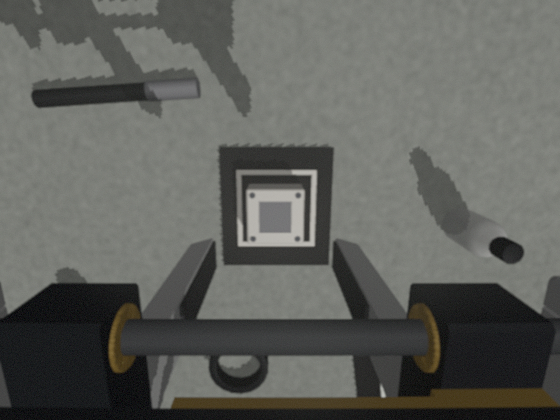

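The cover sits squared inside its outline at (275,217). Next is the starter.

Request:
carry_out(
  series=[
    [[-0.15,-0.3,0],[0,0,0],0.6],
    [[-0.3,-0.6,0],[0,0,0],0.6],
    [[-0.45,-0.87,0],[0,0,0],0.6],
    [[-0.45,-0.87,0],[0,0,0],0.6],
    [[-0.45,-0.87,0],[0,0,0],0.6],
  ],
)

```text
time_s: 18.62
position: [0.4453, 0.0013, 0.3075]
tcp_rot: [-0.0, 0.213, 0.977, 0.0]
force: [0.9, -0.3, 0.6]
grip_width: 0.0564
finger_force: 0.0
```

Request:
carry_out(
  series=[
    [[-0.15,-0.3,0],[0,0,0],0.6],
    [[-0.3,-0.6,0],[0,0,0],0.6],
    [[-0.45,-0.87,0],[0,0,0],0.6],
    [[-0.45,-0.87,0],[0,0,0],0.6],
    [[-0.45,-0.87,0],[0,0,0],0.6],
  ],
)

```text
time_s: 19.25
position: [0.45, -0.0955, 0.3074]
tcp_rot: [-0.001, 0.212, 0.977, 0.001]
force: [-0.9, -0.3, -0.9]
grip_width: 0.0565
finger_force: 0.0
```

```bash
python3 - <<'E'
from m import *
im,d,C=shot("wrist"); r=fit(C,im,d,(180,100,370,310),.04,.037,60); print(r); go(r[0][0]/1e3,r[0][1]/1e3,155.3,.207); save("w5.png",im)
E
```

```text
(array([ 456.5, -100.2]), array([19.3, 21. ]), 65.4, np.float64(0.0402))
t 19.3 pos [ 0.4501 -0.0954  0.3074] psi 155.5 shift [-0.08  -0.018  1.004] turn [ 0.0003 -0.0004  0.0012] grip 0.0564
```

View pics/w5.png

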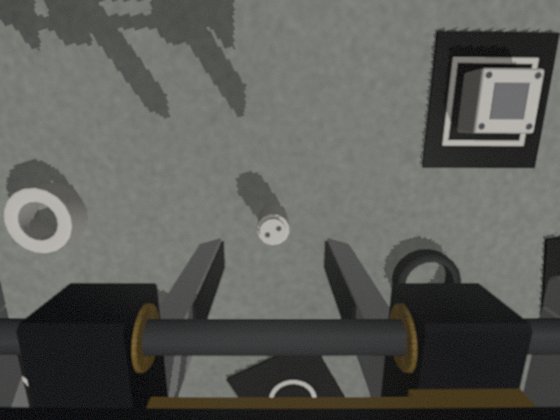

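The starter is centred between the fingers at (273,230), and the bushing is at (38,220). Descending.

Request:
carry_out(
  series=[
    [[-0.08,-0.02,0.2],[0,0,0],0.6],
    [[-0.08,-0.02,0.5],[0,0,0],0.6],
    [[-0.08,-0.02,0.8],[0,0,0],0.6],
    [[-0.08,-0.02,1],[0,0,0],0.6],
    [[-0.08,-0.02,1],[0,0,0],0.6],
  ],
)

```text
time_s: 19.92
position: [0.4561, -0.1009, 0.2066]
tcp_rot: [-0.002, 0.212, 0.977, 0.0]
force: [-1.1, -0.2, 0.3]
grip_width: 0.0564
finger_force: 0.0
```

Request:
carry_out(
  series=[
    [[0,0,0],[0,0,0],0.1],
    [[0,0,0],[0,0,0],0.1],
    [[0,0,0],[0,0,0],0.1],
    [[0,0,0],[0,0,0],0.1],
    [[0,0,0],[0,0,0],0.1],
  ],
)

```text
time_s: 20.55
position: [0.4567, -0.1024, 0.2082]
tcp_rot: [0.0, 0.213, 0.977, 0.0]
force: [0.2, 0.8, 6.0]
grip_width: 0.0253
finger_force: 15.0
```

Request:
carry_out(
  series=[
    [[0,0,0],[0,0,0],0.1],
    [[0,0,0],[0,0,0],0.1],
    [[0,0,-0.2],[0,0,0],0.1],
    [[0,0,-0.6],[0,0,0],0.1],
    [[0,0,-1],[0,0,0],0.1],
  ],
)

```text
time_s: 21.18
position: [0.4561, -0.1025, 0.3085]
tcp_rot: [-0.001, 0.214, 0.977, -0.0]
force: [-0.3, 0.4, -0.9]
grip_width: 0.0257
finger_force: 15.0
```

```bash
python3 - <<'E'
from m import *
go(.6415,-.1615,155.3,.305)
E
```

```text
t 21.18 pos [ 0.4561 -0.1025  0.3085] psi 155.3 shift [-1.931  0.237  0.033] turn [-0.0001 -0.0004  0.0002] grip 0.0257
```

Request:
carry_out(
  series=[
    [[-0.3,0.03,0],[0,0,0],0.1],
    [[-0.6,0.06,0],[0,0,0],0.1],
    [[-0.9,0.1,0],[0,0,0],0.1],
    [[-0.96,0.12,0],[0,0,0],0.1],
    [[-0.96,0.12,0],[0,0,0],0.1],
  ],
)

```text
time_s: 21.8
position: [0.548, -0.1313, 0.3072]
tcp_rot: [-0.001, 0.213, 0.977, 0.0]
force: [0.2, 0.6, -0.3]
grip_width: 0.0257
finger_force: 15.0
```

Request:
carry_out(
  series=[
    [[-0.3,0.03,0],[0,0,0],0.1],
    [[-0.6,0.06,0],[0,0,0],0.1],
    [[-0.9,0.1,0],[0,0,0],0.1],
    [[-0.96,0.12,0.2],[0,0,0],0.1],
    [[-0.96,0.12,0.4],[0,0,0],0.1],
  ],
)

```text
time_s: 22.42
position: [0.6395, -0.1599, 0.2655]
tcp_rot: [-0.002, 0.213, 0.977, 0.0]
force: [0.2, 0.3, -0.9]
grip_width: 0.0258
finger_force: 15.0
```

```bash
python3 - <<'E'
from m import *
go(.6415,-.162,155.3,.2115)
E
```

```text
t 22.43 pos [ 0.6395 -0.1599  0.2655] psi 155.4 shift [-0.028 -0.011  0.54 ] turn [-0.     -0.001   0.0004] grip 0.0258
```

Request:
carry_out(
  series=[
    [[-0.01,-0.01,0.2],[0,0,0],0.1],
    [[-0.01,-0.01,0.4],[0,0,0],0.1],
    [[-0.01,-0.01,0.5],[0,0,0],0.1],
    [[-0.01,-0.01,0.52],[0,0,0],0.1],
    [[-0.01,-0.01,0.52],[0,0,0],0.1],
  ],
)

```text
time_s: 23.05
position: [0.6417, -0.1621, 0.216]
tcp_rot: [0.0, 0.213, 0.977, -0.0]
force: [-0.1, -0.3, -0.8]
grip_width: 0.0256
finger_force: 15.0
```

```bash
python3 - <<'E'
from m import *
go(.6415,-.162,155.3,.2113)
E
```

```text
t 23.05 pos [ 0.6417 -0.1621  0.216 ] psi 155.4 shift [0.002 0.    0.047] turn [0.     0.0002 0.0003] grip 0.0256
```

Request:
carry_out(
  series=[
    [[0,0,0.03],[0,0,0],0.1],
    [[0,0,0.047],[0,0,0],0.1],
    [[0,0,0.047],[0,0,0],0.1],
    [[0,0,0.047],[0,0,0],0.1],
    [[0,0,0.047],[0,0,0],0.4],
  ],
)

```text
time_s: 23.68
position: [0.6415, -0.162, 0.211]
tcp_rot: [0.0, 0.213, 0.977, -0.0]
force: [-0.3, -0.6, -0.4]
grip_width: 0.0324
finger_force: 0.0
```

Request:
carry_out(
  series=[
    [[0,0,0],[0,0,0],0.6],
    [[0,0,0],[0,0,0],0.6],
    [[0,0,0],[0,0,0],0.6],
    [[0,0,-0.4],[0,0,0],0.6],
    [[0,0,-0.9],[0,0,0],0.6],
  ],
)

```text
time_s: 24.3
position: [0.641, -0.1618, 0.3007]
tcp_rot: [-0.001, 0.213, 0.977, -0.0]
force: [0.7, -0.3, 0.0]
grip_width: 0.0563
finger_force: 0.0
```

```bash
python3 - <<'E'
from m import *
go(.373,-.273,155.3,.305)
im,d,C=shot("wrist"); print(fit(C,im,d,(180,100,370,310),.043,.039,60)); print(pad2(C,im,(275,260),win=110))
save("w6.png",im)
E
```

```text
t 24.3 pos [ 0.641  -0.1618  0.3007] psi 155.4 shift [ 1.973 -2.128 -0.036] turn [-0.0002 -0.0009  0.0003] grip 0.0563
(array([ 638.9, -161.6]), array([23.5, 23.1]), 8.0, np.float64(0.043))
(((694.0010375976562, -203.74464416503906), (167.24049377441406, 105.59675598144531), 37.70314025878906), ((688.714599609375, -184.36468505859375), (212.1852264404297, 209.33021545410156), 65.35771179199219))
```

View pics/w6.png

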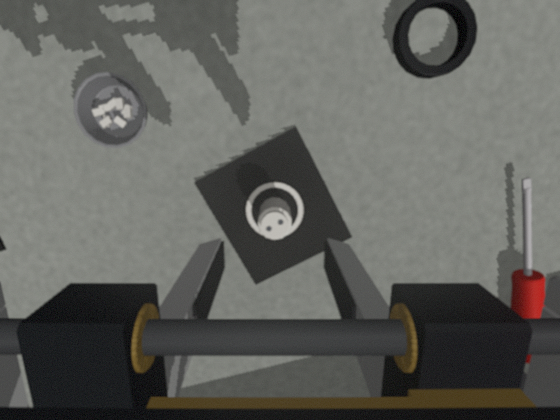

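The starter stands upright inside the small ring, with the ring at (274,210) and the starter's top at (275,222). Next is the bushing.

Request:
carry_out(
  series=[
    [[0.2,-0.22,0],[0,0,0],1],
    [[0.4,-0.44,0],[0,0,0],1],
    [[0.7,-0.75,0],[0,0,0],1],
    [[0.95,-1,0],[0,0,0],1],
    [[0.95,-1,0],[0,0,0],1],
  ],
)

```text
time_s: 24.98
position: [0.511, -0.2148, 0.3012]
tcp_rot: [-0.001, 0.215, 0.977, -0.0]
force: [0.2, 0.6, -0.2]
grip_width: 0.094
finger_force: 0.0
```

Request:
carry_out(
  series=[
    [[0.2,-0.22,0],[0,0,0],1],
    [[0.4,-0.44,0],[0,0,0],1],
    [[0.7,-0.75,0],[0,0,0],1],
    [[0.95,-1,0],[0,0,0],1],
    [[0.95,-1,0],[0,0,0],1],
  ],
)

```text
time_s: 25.6
position: [0.3841, -0.2655, 0.3011]
tcp_rot: [-0.0, 0.215, 0.977, -0.0]
force: [1.2, 0.1, 0.3]
grip_width: 0.0941
finger_force: 0.0
```

```bash
python3 - <<'E'
from m import *
im,d,C=shot("wrist"); r=fit(C,im,d,(120,60,430,310),.026,.02,80); print(r); go(r[0][0]/1e3,r[0][1]/1e3,155.3,.203); save("w7.png",im)
m=cv2.imread("pics/w6.png").min(2); ys,xs=np.nonzero(m[175:245,240:310]>110)
print("ring px",xs.min()+240,xs.max()+240,ys.min()+175,ys.max()+175)
E
```

```text
(array([ 372.7, -272.2]), array([54.7, 54.6]), 65.1, np.float64(0.026))
t 25.65 pos [ 0.3858 -0.265   0.3011] psi 155.3 shift [ 0.09  -0.121  0.981] turn [ 0.0001  0.0003 -0.    ] grip 0.0936
ring px 246 303 182 239
```

Request:
carry_out(
  series=[
    [[0.09,-0.11,0.2],[0,0,0],1],
    [[0.09,-0.11,0.5],[0,0,0],1],
    [[0.09,-0.11,0.8],[0,0,0],1],
    [[0.09,-0.11,0.97],[0,0,0],1],
    [[0.09,-0.11,0.97],[0,0,0],1],
  ],
)

```text
time_s: 26.28
position: [0.3741, -0.2702, 0.2028]
tcp_rot: [-0.0, 0.212, 0.977, 0.001]
force: [-0.4, 0.2, 1.0]
grip_width: 0.094
finger_force: 0.0
```

Request:
carry_out(
  series=[
    [[0,0,0],[0,0,0],0.4],
    [[0,0,0],[0,0,0],0.4],
    [[0,0,0],[0,0,0],0.4],
    [[0,0,0],[0,0,0],0.4],
    [[0,0,0],[0,0,0],0.4],
  ],
)

```text
time_s: 26.9
position: [0.3727, -0.2709, 0.2043]
tcp_rot: [0.0, 0.213, 0.977, -0.0]
force: [-0.5, -0.4, 3.7]
grip_width: 0.0548
finger_force: 14.9
```

Request:
carry_out(
  series=[
    [[0,0,0],[0,0,0],0.4],
    [[0,0,0],[0,0,0],0.4],
    [[0,0,-0.2],[0,0,0],0.4],
    [[0,0,-0.6],[0,0,0],0.4],
    [[0,0,-1],[0,0,0],0.4],
  ],
)

```text
time_s: 27.52
position: [0.3723, -0.2707, 0.3046]
tcp_rot: [-0.001, 0.213, 0.977, 0.0]
force: [0.4, -0.0, 0.3]
grip_width: 0.0551
finger_force: 14.9
```

```bash
python3 - <<'E'
from m import *
go(.5165,-.433,155.3,.305)
E
```

```text
t 27.52 pos [ 0.3723 -0.2707  0.3046] psi 155.3 shift [-1.987 -0.874 -0.007] turn [ 0.     -0.0005  0.0003] grip 0.0551
```

Request:
carry_out(
  series=[
    [[-0.3,-0.13,0],[0,0,0],0.4],
    [[-0.6,-0.26,0],[0,0,0],0.4],
    [[-0.9,-0.4,0],[0,0,0],0.4],
    [[-0.99,-0.43,0],[0,0,0],0.4],
    [[-0.99,-0.43,0],[0,0,0],0.4],
  ],
)

```text
time_s: 28.15
position: [0.4443, -0.3508, 0.3034]
tcp_rot: [-0.001, 0.213, 0.977, 0.0]
force: [-0.5, 1.0, -0.8]
grip_width: 0.0545
finger_force: 14.9
```

Request:
carry_out(
  series=[
    [[-0.3,-0.13,0],[0,0,0],0.4],
    [[-0.6,-0.26,0],[0,0,0],0.4],
    [[-0.9,-0.4,0],[0,0,0],0.4],
    [[-0.99,-0.43,0.2],[0,0,0],0.4],
    [[-0.99,-0.43,0.4],[0,0,0],0.4],
  ],
)

```text
time_s: 28.78
position: [0.5159, -0.4303, 0.2617]
tcp_rot: [-0.001, 0.213, 0.977, 0.001]
force: [0.0, 0.5, -1.2]
grip_width: 0.055
finger_force: 14.9
```

Request:
carry_out(
  series=[
    [[0,0,0],[0,0,0],0.4],
    [[0,0,0.1],[0,0,0],0.4],
    [[0,0,0.2],[0,0,0],0.4],
    [[0,0,0.3],[0,0,0],0.4],
    [[0,0,0.3],[0,0,0],0.4],
  ],
)

```text
time_s: 29.4
position: [0.5165, -0.4312, 0.2329]
tcp_rot: [-0.001, 0.213, 0.977, 0.0]
force: [-0.5, -0.6, -0.1]
grip_width: 0.0546
finger_force: 14.9
```

```bash
python3 - <<'E'
from m import *
go(.5165,-.433,155.3,.2073)
E
```

```text
t 29.4 pos [ 0.5165 -0.4312  0.2329] psi 155.4 shift [-0.008 -0.016  0.256] turn [ 0.0002 -0.0005  0.0003] grip 0.0546
```

Request:
carry_out(
  series=[
    [[-0.01,-0.015,0.1],[0,0,0],0.4],
    [[-0.01,-0.015,0.2],[0,0,0],0.4],
    [[-0.01,-0.015,0.25],[0,0,0],0.4],
    [[-0.01,-0.015,0.255],[0,0,0],0.4],
    [[-0.01,-0.015,0.255],[0,0,0],0.4],
  ],
)

```text
time_s: 30.02
position: [0.5171, -0.4334, 0.2085]
tcp_rot: [0.0, 0.213, 0.977, -0.0]
force: [-0.1, -0.9, -0.9]
grip_width: 0.055
finger_force: 14.9
```

Request:
carry_out(
  series=[
    [[0,0,0],[0,0,0],0.85],
    [[0,0,0],[0,0,0],0.85],
    [[0,0,0],[0,0,0],0.85],
    [[0,0,0],[0,0,0],0.85],
    [[0,0,0],[0,0,0],0.85],
  ],
)

```text
time_s: 30.65
position: [0.5171, -0.4333, 0.2085]
tcp_rot: [0.0, 0.213, 0.977, -0.0]
force: [-0.5, 0.8, 0.6]
grip_width: 0.0796
finger_force: 0.0
```

Request:
carry_out(
  series=[
    [[0,0,-0.3],[0,0,0],0.85],
    [[0,0,-0.6],[0,0,0],0.85],
    [[0,0,-1],[0,0,0],0.85],
    [[0,0,-1],[0,0,0],0.85],
    [[0,0,-1],[0,0,0],0.85],
  ],
)

```text
time_s: 31.28
position: [0.5169, -0.4329, 0.3079]
tcp_rot: [-0.0, 0.213, 0.977, 0.0]
force: [-0.4, 0.4, -0.1]
grip_width: 0.0799
finger_force: 0.0
```

```bash
python3 - <<'E'
from m import *
go(.5165,-.433,155.3,.305)
im,d,C=shot("wrist"); print(fit(C,im,d,(130,60,430,310),.029,.023,60)); save("w8.png",im)
im,d,C=shot("scene"); save("s2.png",cv2.resize(im[150:290,90:480],(780,280),interpolation=cv2.INTER_CUBIC))
im,d,C=shot("side"); save("s3.png",cv2.resize(im[150:400,200:440],(576,600),interpolation=cv2.INTER_CUBIC))
E
```

```text
t 31.27 pos [ 0.5169 -0.4329  0.3079] psi 155.4 shift [ 0.004 -0.003  0.029] turn [ 0.0002 -0.0003  0.0004] grip 0.0799
(array([ 517.4, -434.5]), array([54.4, 55.4]), 65.3, np.float64(0.0289))
```

View pics/w8.png

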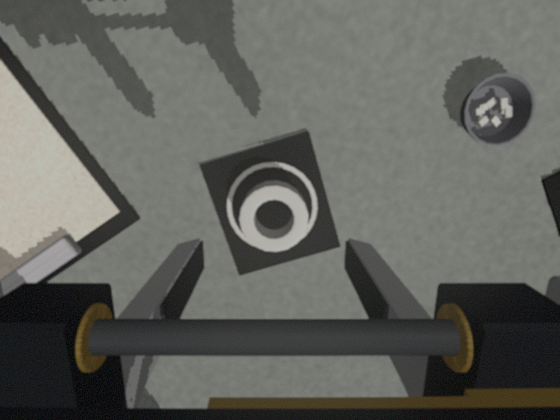

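View pics/s2.png

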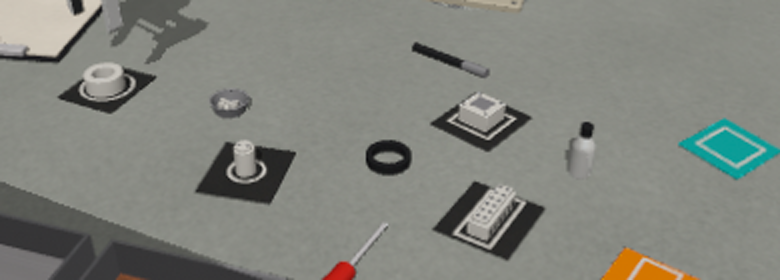

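View pics/s3.png

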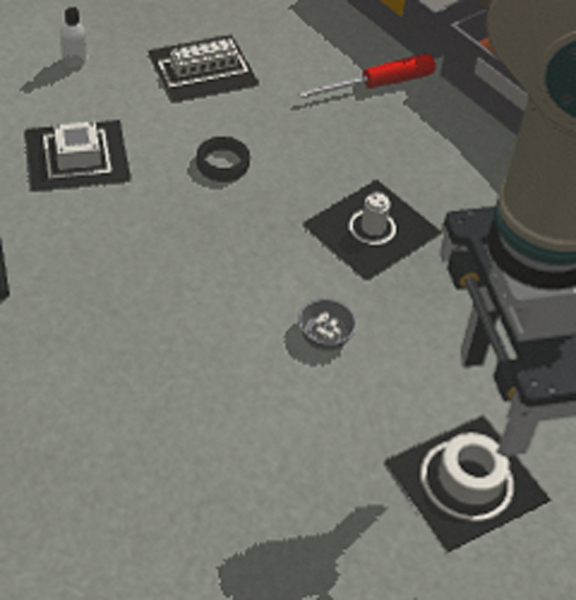

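All four parts look upright inside their outlines. I'll run one numeric check on the less certain ones (block, starter, bushing).

```bash
python3 - <<'E'
from m import *
s=bot.read_state(); Cw=cam("wrist",s)
print("large ring", onz(Cw,[(272,163),(272,250),(228,206),(317,206)],.003).round(4)[:,:2])
s6=dict(s); s6["position"]=np.array([.641,-.1618,.3007]); print("small ring",onz(cam("wrist",s6),[(246.5+28,182),(274.5,239),(246,210.5),(303,210.5)],.003).mean(0))
for n,box in (("side",(255,155,315,200)),("scene",(305,235,365,280))):
    im,d,C=shot(n); W=cloud(C,d)[box[1]:box[3],box[0]:box[2]].reshape(-1,3); t=W[(W[:,2]>.025)&(W[:,2]<.034)]
    r=cv2.minAreaRect((t[:,:2]*1000).astype(np.float32)); print(n,"term top",r)
E
```

```text
large ring [[ 0.479  -0.4179]
 [ 0.5495 -0.4504]
 [ 0.4968 -0.468 ]
 [ 0.529  -0.398 ]]
small ring [ 0.64030101 -0.16149262  0.003     ]
side term top ((641.285888671875, 144.9917755126953), (28.981098175048828, 75.03092956542969), 78.1727523803711)
scene term top ((645.7990112304688, 147.775634765625), (19.047033309936523, 73.18681335449219), 74.28498840332031)
```

```bash
python3 -c "
from cell import order
print(order.sign_off())"
```

```text
the job is handed in; nothing more can be done
None
```

I placed all four parts upright on their matching pads, each measuring within about 5 mm of its outline's centre, let go of them, and handed the job in at about 31 s; no verdict came back.

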